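Move a freshly lacquered lock cover plate to the holding jig by its edges

TASK

Take the tall freshly lacquered lock cover plate out of the wooden drying rack, holding it only by its two bare side edges so that nothing ever touches its lacquer (faces and top edge), and stand it upright, fully down, in the slot of the metal holding jig without dropping it. Then let go of it and slide the jig's movable jaw in by its handle until the plate is held by its edges, without play, between the fixed and the movable jaw. Let go of the jaw and leave everything else on the bench where it is.

Things in the scene. Friction and masses are not known exactly. Their poses are not given: they have to be found in the camera images.
- plate: Tall steel cover plate 60 wide, 150 tall, 4 mm thick, 0.22 to 0.37 kg, upright in one of the rack's slots (the only tall one; may lean 0.06 rad). Origin: centre of bottom edge; z up its height, y along its width, x normal to its faces. Bare margin 4 mm wide at the sides, 36 mm high at the bottom. Grip the 4 mm side edges (y = +-30 mm) in the top 50 mm. It may stand in the jig either way round.
- plate_face: The lacquered face area of the tall plate, front and back, between the bare margins: 52 mm wide, from 36 to 150 mm above the plate's bottom edge (the top edge is lacquered too), 0.2 mm proud of the margin, dark keyhole in it. Must never be touched. Same origin and axes as the tall plate.
- plate_top (a point): Centre of the tall plate's top edge (150 mm above its bottom edge).
- rack: Wooden drying rack, fixed, 150 (x) by 92 (y) by 36 mm high, turned up to 0.3 rad. Three slots along its y at x = -45, 0, +45 mm, each 5.5 mm wide, 72 mm long, floor 8 mm above the bench, walls to 36 mm. The plates stand in them, parallel to the rack's y. Origin: centre of its underside, z up.
- jig: Metal holding jig, fixed, 70 (x) by 250 mm (y), turned up to 0.3 rad. Origin: centre of underside, z up. Slot 5.5 mm wide along y at x = 0, floor 8 mm, walls 36 mm above the bench; from y = -95 to +25 mm it has sloping lead-ins to 47 mm height, mouth about 20 mm wide. Fixed jaw: steel post 80 mm high at the -y end, holding face at y = -95 mm. The movable jaw is on the +y side.
- jig_seat (a point): Point on the floor of the jig's slot (8 mm above the bench) where the centre of the plate's bottom edge lies when its side edge is against the fixed jaw: at x = 0, y = -65 mm in the jig's frame. Same axes as the jig: y points from the fixed jaw to the movable jaw.
- jaw (a joint): Travel of the movable jaw (m) along the jig's -y, towards the fixed jaw. At 0 its holding face (80 mm high) is at y = +25 mm in the jig's frame, 120 mm from the fixed jaw; starts at 0 to 0.020; reads 0.060 with the plate held without play; end stop 0.066. 2 N friction; stays where left. It pushes the plate along the slot with a few N more; 10 N is harmless.
- jaw_grip (a point): Point to grip on the movable jaw's handle, 92 mm above the bench: an upright black block 18 mm (jig's x) by 30 mm (jig's y), from 62 to 107 mm above the bench, its centre 66 mm behind (jig's +y) the jaw's holding face. Same axes as the jig. Grip it across the jig's x: along y a gripper's body may come near the plate.
- short_a: A short cover plate (60 mm wide, 90 mm tall, 4 mm thick) standing in another slot of the rack. Leave it. Origin: centre of bottom edge, axes as the tall plate.
- short_b: A second short cover plate like the first, in the remaining slot. Leave it.
- screwdriver: Screwdriver with red handle, 190 mm long, lying on the bench along its own x (handle to -x). Leave it.
- case_loose: Closed steel lock case, 110 by 160 by 45 mm, lying on the bench beyond the rack and jig. Origin: centre of underside. Leave it.
- wrench: Steel wrench, 160 mm long, lying on the bench far to the left of the rack and jig. Leave it.
Things that resemble listed ones, but are neither listed nor needed, are in the scene too. What is shaped like the plate but green or turquoise is not meant.

How it is judged:
On the way, in this order (a step that is already met when the one before it is completed fails the run):
1. the tall plate is gripped and lifted, its bottom edge over 60 mm above the bench (contact force between the fingers and plate above 0.5 N and height (world z) of plate above 0.06 m), for 0.2 s.
2. the plate stands upright in the jig's slot, fully down and released, the jaw still open (x of plate in the frame of jig_seat between -0.004 and 0.004 m and z of plate in the frame of jig_seat between -0.004 and 0.004 m and angle between plate's own z axis and vertical below 0.12 rad and angle between the y axis of plate and the y axis of jig, either way round below 0.12 rad and contact force between the fingers and plate below 0.1 N and y of plate in the frame of jig_seat between -0.007 and 0.065 m and value of joint jaw below 0.056 m), for 0.2 s.
At the end, for the whole second after the job is handed in: The tall plate stands at the bottom of the jig's slot (within 4 mm, tilt and turn under 0.12 rad), its edge within 3 mm of the fixed jaw, the movable jaw within 2.5 mm of its other edge (travel 0.0575 to 0.0625), all released and at rest (x of plate in the frame of jig_seat between -0.004 and 0.004 m and z of plate in the frame of jig_seat between -0.004 and 0.004 m and angle between plate's own z axis and vertical below 0.12 rad and angle between the y axis of plate and the y axis of jig, either way round below 0.12 rad and contact force between the fingers and plate below 0.1 N and y of plate in the frame of jig_seat between -0.003 and 0.003 m and value of joint jaw between 0.0575 and 0.0625 m and linear speed of plate below 0.02 m/s and velocity of joint jaw between -0.01 and 0.01 m/s); the robot touches nothing.
It fails at once if the lacquer of the tall plate touched by anything (over 0.5 N) (contact force between anything else and plate_face above 0.5 N).
It fails at once if the tall plate dropped (moving faster than 0.45 m/s while not held by the fingers) (contact force between the fingers and plate below 0.1 N and linear speed of plate above 0.45 m/s).
It fails at once if the tall plate tipped by more than 0.6 rad (angle between plate's own z axis and vertical above 0.6 rad).
It fails at once if a short plate, the screwdriver, the wrench or the loose lock case moved by more than 30 mm (distance of any of short_a, short_b, screwdriver, case_loose, wrench from where it was at the start of the episode above 0.03 m).
It also fails if it takes over 64 s, if anything falls off the work surface, if the arm or the gripper's body presses on something with over 40 N, if the wrist force passes 120 N, or if a joint passes its speed limit or range.

ROBOT

A 7-joint arm with a two-finger parallel gripper is mounted at the origin on the work surface. World frame = base frame: x ahead of the robot, y to its left, z up, the work surface at z = 0. Lengths are in m, angles in rad, forces in N, time in s.
With the tool pointing down it reaches from about 0.35 to 0.9 m from the base axis. Payload 8.1 kg.
Tool frame: the origin (TCP) lies at the very end of the fingers, on their centre line; the grasp point (between the pads) lies 19 mm behind it; z points along the fingers, y is the line along which they close (so a half turn about z gives the same grasp; the last joint's range is limited). The gripper opens to 92 mm and grips with 3 to 60 N. Pads are 19 mm wide; open, the fingers measure 130 mm over their backs; the gripper's body (75 mm by 190 mm) begins 47 mm behind the grasp point.
Start: joints at [1.048, 0.434, 0.025, 1.573, -0.012, 1.134, -0.075], TCP at [0.255, -0.571, 0.227] pointing down, gripper open.
Joint ranges: [-2.62, 2.62], [-0.44, 2.09], [-1.27, 1.32], [0.08, 2.57], [-1.32, 4.46], [0.12, 2], [-2.74, 2.74]. Speed limits (rad/s): [2.22, 2.22, 3.01, 3.01, 3.14, 3.14, 3.14].

INTERFACE

Orientations are given as a rotation vector (axis times angle).
In Python, from cell import arm gives the robot as it stands.
- The arm moves only by the tool drive_tool, never from a script. Its argument "targets" is a list of rows, each a list of 7 numbers: the turn, a rotation vector about the world's x, y, z in units of 5 degrees (1.0 is 5 degrees), then the shift along the world's x, y, z in units of 40 mm (1.0 is 40 mm), then the opening, from 0 (shut) to 1 (fully open). In form: [[wx, wy, wz, dx, dy, dz, fingers], ...]. A call has 1 to 5 rows; each row is the pose to reach, as a shift and turn from the pose commanded when the call began; what a row does not reach only later rows make up. A row lasts 1/10 s, in which the tool goes at most 50 mm and 8.59 degrees, less where a joint would pass 70% of its speed; a pose out of reach is approached as far as the arm can. A call with a gripper value outside its range is refused whole. The fingers move at their own pace and stop on an object; "force" is the grip in N (left out, the last holds). Time passes only in rows, so rows that repeat a pose let the fingers close. It gives the time, the measured TCP pose, the force, the opening and the grip force at its end, in the units of the state.
- arm.observe(): the state, without advancing time (a new reading comes with each control period).
- arm.get_image(name): name is "scene" or "top"; returns a dict with "pixels" (420x560x3 uint8, red, green, blue), "intrinsics" (3x3 intrinsics, pixels), "k1" (the pictures are not rectified: a ray, as slopes to the right and down, at radius r is drawn at 1 + k1 r^2 times it, then the intrinsics apply), "rvec" (rotation vector, rad) and "tvec" (3), from world to camera coordinates, as OpenCV has them. Camera axes: x right, y down, z forward; pixel columns grow to the right and rows downward; lengths in m; the calibration is good to about 2 mm. A picture is of the moment at which its call begins. There is no depth.
- arm.sign_off(): hands the job in; it is judged then, once.
The state is a dict: "clock": time; "joints": joint angles; "dq": joint speeds; "joint_efforts": joint torques, N m; "position": TCP position; "ee_rot": TCP orientation; "force": force on the tool from outside, world axes, zero at the start; "ft_torque": the same for the moment, N m; "width": opening from 0.0 (shut) to 1.0 (fully open); "gripper_force": force on a finger pad.
Only numpy, scipy, OpenCV 4.12 (cv2) and the standard library are available. Lean on these libraries where they do the work, as an engineer would, in place of code of your own. Each camera call takes 0.05 s, during which the arm holds its last target. There are 200 camera calls.

## Working session

There is one attempt and no reset: what is moved stays moved. The work goes in short steps, Python scripts to look and compute and a tool call to move; the robot and the scene stay as the last step left them, time stands still between calls to the robot, and variables do not carry over. Pictures are saved under pics/ and viewed, at most 10 in all, crops included, and the job is handed in when it is done.

Besides the shell and the picture viewer there is one more tool, called as name(argument=value, ...) on one line, values as JSON. drive_tool: Moves the arm, as the interface text tells. Its arguments: {"type":"object","properties":{"targets":{"type":"array"},"force":{"type":"number"}},"required":["targets"]}

```bash
mkdir -p pics; cat > h.py <<'E'
import numpy as np, cv2
from cell import arm
def grab(n):
    d=arm.get_image(n); return d
def ray(d,uv):
    uv=np.atleast_2d(uv).astype(float); K=np.array(d["intrinsics"]); k1=d["k1"]
    x=cv2.undistortPoints(uv.reshape(-1,1,2),K,np.array([k1,0,0,0.])).reshape(-1,2)
    R=cv2.Rodrigues(np.array(d["rvec"],float))[0]; t=np.array(d["tvec"],float)
    D=np.c_[x,np.ones(len(x))]@R; return -R.T@t, D
def plane(d,uv,z):
    c,D=ray(d,uv); s=(z-c[2])/D[:,2]; return c+D*s[:,None]
def proj(d,P):
    p,_=cv2.projectPoints(np.atleast_2d(P).astype(float),np.array(d["rvec"],float),np.array(d["tvec"],float),np.array(d["intrinsics"]),np.array([d["k1"],0,0,0.]));return p.reshape(-1,2)
def tri(d1,a,d2,b):
    c1,D1=ray(d1,a);c2,D2=ray(d2,b);A=np.c_[D1[0],-D2[0]];s=np.linalg.lstsq(A,c2-c1,rcond=None)[0]
    p,q=c1+D1[0]*s[0],c2+D2[0]*s[1];return (p+q)/2,np.linalg.norm(p-q)
E
python3 - <<'E'
from h import *
import pickle
for n in("scene","top"):
    d=grab(n);pickle.dump(d,open(n+"0.pkl","wb"));cv2.imwrite(f"pics/{n}0.png",d["pixels"][:,:,::-1]);c,D=ray(d,[280,210]);print(n,c,D,d["intrinsics"],d["k1"])
print(arm.observe())
E
```

```text
scene [1.20683279 0.6977526  0.80717973] [[-0.60830649 -0.50701351 -0.61077642]] [[456.59689146   0.         276.09911418]
 [  0.         456.59689146 213.93631543]
 [  0.           0.           1.        ]] -0.12069119565074508
top [0.41308949 0.12505986 1.68448988] [[ 0.07485497  0.01019482 -0.99717851]] [[541.85219619   0.         282.50302421]
 [  0.         541.85219619 206.13611056]
 [  0.           0.           1.        ]] -0.10424957882178545
{'clock': 0.1, 'joints': array([ 1.04839371,  0.43514216,  0.02496238,  1.57401234, -0.01161241,
        1.13400646, -0.07512408]), 'dq': array([-0.00062611, -0.00259677,  0.00157817, -0.00117536,  0.00034224,
       -0.00027608,  0.00121866]), 'joint_efforts': array([ 2.94079029e-03, -6.69131327e+01,  9.88216996e-01, -3.15147007e+01,
       -6.04527164e-02,  3.74289765e-02,  6.91215268e-05]), 'position': array([ 0.25450832, -0.57032254,  0.22602784]), 'ee_rot': array([-3.07133422e+00, -6.54172499e-01,  6.38201951e-04]), 'force': array([ 0.35188387, -0.03549774, -0.01296942]), 'ft_torque': array([0.02058516, 0.01413679, 0.01958432]), 'gripper_force': 0.0, 'width': 0.9968403424416623}
```

View pics/scene0.png

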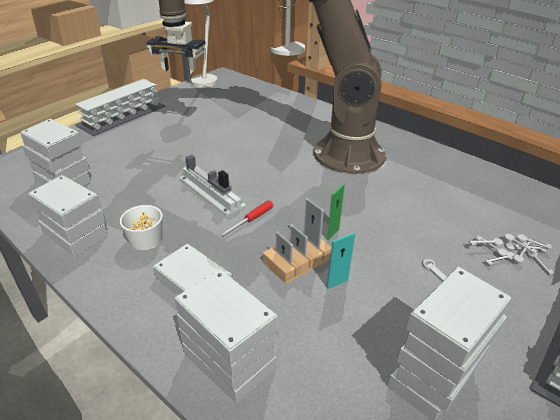

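View pics/top0.png

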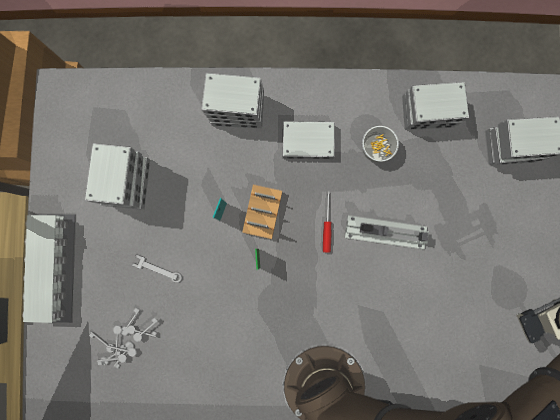

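The tall grey plate is at scene (315,220), and the rack is at top (265,212). The jig is at scene (212,187) and top (387,232). These could be mistaken for the plate: the green plate at scene (337,210), the turquoise plate at (341,260), and the short plates at (284,245) and (299,237). I choose the grey plate in the rack that stands clearly taller than the others, and will check it in a close crop.

```bash
python3 - <<'E'
import pickle,cv2,numpy as np
s=pickle.load(open("scene0.pkl","rb"))["pixels"][:,:,::-1];t=pickle.load(open("top0.pkl","rb"))["pixels"][:,:,::-1]
def c(i,x,y,w,h): return cv2.resize(i[y:y+h,x:x+w],(400,300),interpolation=cv2.INTER_CUBIC)
cv2.imwrite("pics/crop1.png",np.vstack([np.hstack([c(s,255,190,120,90),c(s,160,140,100,75)]),np.hstack([c(t,220,175,100,75),c(t,335,195,100,75)])]))
E
```

```text
(no output)
```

View pics/crop1.png

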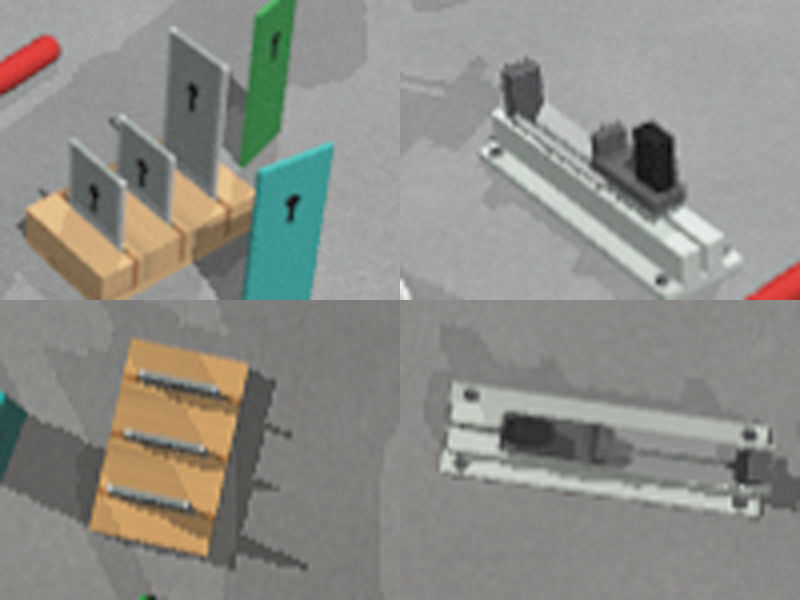

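The crop confirms it. The tall grey plate with the dark keyhole stands in the slot nearest the robot, with its top corners at scene (306,199) and (324,210), and at top (247,222) and (267,227). Both short plates are clearly lower. The jig's handle is at top (367,228) and its fixed jaw at (422,236). Next I measure these.

```bash
cat > m.py <<'E'
from h import *
import pickle
S=pickle.load(open("scene0.pkl","rb"));T=pickle.load(open("top0.pkl","rb"))
np.set_printoptions(precision=4,suppress=True)
def tp(l,x0,y0,s,oy,ox): return [((a-ox)/s+x0-.5+.5/s,(b-oy)/s+y0-.5+.5/s) for a,b in l]
E
python3 - <<'E'
from m import *
hs=cv2.cvtColor(T["pixels"],cv2.COLOR_RGB2HSV)
m=((hs[...,0]>8)&(hs[...,0]<25)&(hs[...,1]>90)&(hs[...,2]>130)).astype(np.uint8);m[:170]=0;m[260:]=0;m[:,:220]=0;m[:,300:]=0
m=cv2.morphologyEx(m,cv2.MORPH_CLOSE,np.ones((7,7)))
ct=max(cv2.findContours(m,0,2)[0],key=cv2.contourArea)
w=plane(T,ct.reshape(-1,2),.036)[:,:2].astype(np.float32);r=cv2.minAreaRect(w);print("rack",r)
print("rack corners",plane(T,tp([(133,340),(248,362),(212,555),(90,527)],220,175,4,300,0),.036))
tt=tp([(107,488),(190,505)],220,175,4,300,0);print("tall top",plane(T,tt,.158))
ss=tp([(170,30),(229,68)],255,190,10/3,0,0);print("scene tall",plane(S,ss,.158))
for i in range(2):print(tri(T,tt[i],S,ss[i]))
print("shorts",plane(T,tp([(138,373),(217,388),(125,433),(206,448)],220,175,4,300,0),.098))
g=T["pixels"].astype(int);m=((g.min(2)>165)).astype(np.uint8);m[:200]=0;m[260:]=0;m[:,:340]=0;m[:,440:]=0
m=cv2.morphologyEx(m,cv2.MORPH_CLOSE,np.ones((9,9)))
ct=max(cv2.findContours(m,0,2)[0],key=cv2.contourArea)
w=plane(T,ct.reshape(-1,2),.01)[:,:2].astype(np.float32);print("jig",cv2.minAreaRect(w))
print("jig corners",plane(T,tp([(452,382),(770,428),(760,516),(442,472)],335,195,4,300,400),.01))
print("handle",plane(T,tp([(527,431)],335,195,4,300,400),.107),"fixed",plane(T,tp([(748,466)],335,195,4,300,400),.08))
E
```

```text
rack ((0.5318490266799927, 0.19727656245231628), (0.09178920090198517, 0.14995452761650085), 78.21710205078125)
rack corners [[0.6139 0.226  0.036 ]
 [0.5979 0.1377 0.036 ]
 [0.4501 0.1633 0.036 ]
 [0.4703 0.2564 0.036 ]]
tall top [[0.4937 0.2352 0.158 ]
 [0.4824 0.1764 0.158 ]]
scene tall [[0.4851 0.1759 0.158 ]
 [0.493  0.2346 0.158 ]]
(array([0.5048, 0.2161, 0.1876]), np.float64(0.04219191434729244))
(array([0.472 , 0.1954, 0.1282]), np.float64(0.04285588035908693))
shorts [[0.5819 0.2181 0.098 ]
 [0.5714 0.1598 0.098 ]
 [0.5375 0.227  0.098 ]
 [0.5271 0.1673 0.098 ]]
jig ((0.4738696813583374, -0.1860385537147522), (0.24793700873851776, 0.06849682331085205), 82.49555969238281)
jig corners [[ 0.5252 -0.0676  0.01  ]
 [ 0.4921 -0.3161  0.01  ]
 [ 0.4237 -0.3078  0.01  ]
 [ 0.4555 -0.0601  0.01  ]]
handle [[ 0.4835 -0.1114  0.107 ]] fixed [[ 0.4603 -0.2809  0.08  ]]
```

Everything matches the stated sizes. The rack measures 150×92 mm and the jig 248×68 mm. The two views agree on the plate's top centre, about (0.488, 0.206), and on its slot. The jaw travel is about 0.015. The tool's yaw is fixed by turning −36°. Now I move.

drive_tool(targets=[[0,0,-0.4,0.2,0.8,0.5,1],[0,0,-0.8,0.5,1.8,1.0,1],[0,0,-1.2,0.8,2.8,1.5,1],[0,0,-1.6,1.1,3.8,1.9,1],[0,0,-2,1.4,4.8,1.9,1]], force=15)

```text
clock: 0.6
position: [0.3117, -0.3778, 0.3047]
ee_rot: [3.116, 0.382, 0.003]
force: [0.9, -0.4, -0.5]
width: 0.998
gripper_force: 0.0
```

drive_tool(targets=[[0,0,-0.4,0.3,1.0,0,1],[0,0,-0.8,0.6,2.0,0,1],[0,0,-1.2,0.9,3,0,1],[0,0,-1.6,1.2,4,0,1],[0,0,-2,1.5,5,0,1]])

```text
clock: 1.1
position: [0.3706, -0.177, 0.3026]
ee_rot: [3.14, 0.109, -0.0]
force: [0.6, -0.1, 0.6]
width: 0.996
gripper_force: 0.0
```

drive_tool(targets=[[0,0,-0.4,0.3,1.0,0,1],[0,0,-0.8,0.6,2.0,0,1],[0,0,-1.2,0.9,3,0,1],[0,0,-1.6,1.2,4,0,1],[0,0,-2,1.5,5,0,1]])

```text
clock: 1.6
position: [0.4306, 0.0228, 0.3027]
ee_rot: [3.137, -0.166, -0.0]
force: [1.1, -0.6, 0.3]
width: 0.999
gripper_force: 0.0
```

drive_tool(targets=[[0,0,-0.4,0.3,1.0,0,1],[0,0,-0.7,0.6,2.0,0,1],[0,0,-1,0.9,3,0,1],[0,0,-1.16,1.2,4,0,1],[0,0,-1.16,1.44,4.5,0,1]])

```text
clock: 2.1
position: [0.4879, 0.2051, 0.3024]
ee_rot: [-3.124, 0.317, 0.002]
force: [-0.2, -0.0, -0.3]
width: 1.002
gripper_force: 0.0
```

drive_tool(targets=[[0,0,0,0,0,-0.9,1],[0,0,0,0,0,-1.8,1],[0,0,0,0,0,-2.6,1],[0,0,0,0,0,-3.0,1],[0,0,0,0,0,-3.0,1]])

```text
clock: 2.6
position: [0.4867, 0.2002, 0.1802]
ee_rot: [3.123, -0.321, -0.007]
force: [0.8, -0.8, -0.4]
width: 1.001
gripper_force: 0.0
```

```bash
cat > pic.py <<'E'
import sys
from h import *
# pic.py out  sx sy sw sh  tx ty tw th
v=list(map(int,sys.argv[2:]));S=grab("scene");T=grab("top")
import pickle;pickle.dump((S,T),open("last.pkl","wb"))
f=lambda d,x,y,w,h:cv2.resize(d["pixels"][y:y+h,x:x+w,::-1],(400,400*h//w),interpolation=cv2.INTER_CUBIC)
a,b=f(S,*v[:4]),f(T,*v[4:]);cv2.imwrite("pics/"+sys.argv[1],np.hstack([a,b]));o=arm.observe();print(o["position"],o["joints"],o["width"])
E
python3 pic.py a.png 255 150 120 120 210 165 100 100
```

```text
[0.4883492  0.2013862  0.18304747] [-0.0873029   0.37740028 -0.53036457  1.83169299  0.22423792  0.9923721
 -2.48625169] 1.0014742115141126
```

View pics/a.png

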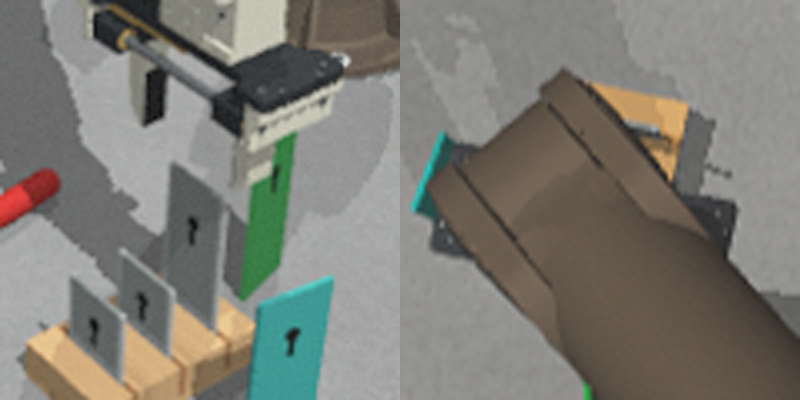

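The crop shows the open fingers straddling the tall plate in line with its width. The tips are at crop (150,120) and (240,183), and the plate's top corners are at (170,165) and (228,205). I settle and re-read the pose.

drive_tool(targets=[[0,0,0,0,0,0,1],[0,0,0,0,0,0,1],[0,0,0,0,0,0,1]])

```text
clock: 3.0
position: [0.4888, 0.2014, 0.1836]
ee_rot: [-3.125, 0.322, -0.002]
force: [0.0, 0.3, -0.7]
width: 1.0
gripper_force: 0.0
```

```bash
python3 -c "
from h import *
for i in range(2): o=arm.observe();print(o['position'],o['ee_rot'],o['joints'],o['dq'])"
```

```text
[0.48875003 0.2014213  0.18360325] [-3.12450925e+00  3.21728095e-01 -2.20629683e-03] [-0.08710955  0.37631149 -0.53039763  1.8316811   0.22454976  0.99164728
 -2.48652601] [-0.00110272  0.00260768  0.00109524  0.00561252  0.00342164 -0.00128671
 -0.00194072]
[0.48875003 0.2014213  0.18360325] [-3.12450925e+00  3.21728095e-01 -2.20629683e-03] [-0.08710955  0.37631149 -0.53039763  1.8316811   0.22454976  0.99164728
 -2.48652601] [-0.00110272  0.00260768  0.00109524  0.00561252  0.00342164 -0.00128671
 -0.00194072]
```

drive_tool(targets=[[0,0,0,0,0.12,-0.2,1],[0,0,0,0,0.12,-0.7,1],[0,0,0,0,0.12,-1.2,1],[0,0,0,0,0.12,-1.7,1],[0,0,0,0,0.12,-1.7,1]])

```text
clock: 3.5
position: [0.4866, 0.2054, 0.1122]
ee_rot: [3.123, -0.321, -0.006]
force: [-1.6, -0.2, 0.3]
width: 0.999
gripper_force: 0.0
```

drive_tool(targets=[[0,0,0,0,0,0,0.8],[0,0,0,0,0,0,0.7],[0,0,0,0,0,0,0.6],[0,0,0,0,0,0,0.6],[0,0,0,0,0,0,0.6]], force=20)

```text
clock: 4.0
position: [0.4886, 0.2061, 0.1153]
ee_rot: [-3.125, 0.322, -0.001]
force: [0.0, -0.5, 3.1]
width: 0.652
gripper_force: 20.0
```

drive_tool(targets=[[0,0,0,0,0,0.2,0.6],[0,0,0,0,0,0.5,0.6],[0,0,0,0,0,0.9,0.6],[0,0,0,0,0,1.4,0.6],[0,0,0,0,0,1.9,0.6]], force=30)

```text
clock: 4.5
position: [0.488, 0.2061, 0.1923]
ee_rot: [-3.125, 0.321, 0.0]
force: [1.4, -0.7, -3.1]
width: 0.649
gripper_force: 30.0
```

drive_tool(targets=[[0,0,0,0,0,0.6,0.6],[0,0,0,0,0,1.2,0.6],[0,0,0,0,0,1.8,0.6],[0,0,0,0,0,2.1,0.6],[0,0,0,0,0,2.1,0.6]])

```text
clock: 5.0
position: [0.4889, 0.2066, 0.2767]
ee_rot: [-3.124, 0.321, -0.005]
force: [0.1, -0.4, -2.9]
width: 0.651
gripper_force: 30.0
```

```bash
python3 pic.py b.png 255 100 120 150 210 165 100 125; python3 -c "
from h import *
o=arm.observe();print(o['ee_rot'],o['force'],o['gripper_force'],o['clock'])"
```

```text
[0.48792106 0.20574025 0.27412641] [-0.07077742  0.29723337 -0.55007366  1.69895744  0.16551391  1.19285432
 -2.43877141] 0.6522710280412156
[ 3.12447840e+00 -3.21701457e-01 -1.02830974e-03] [-0.06463787 -0.8577682  -3.41298364] 29.97751146554947 5.1
```

View pics/b.png

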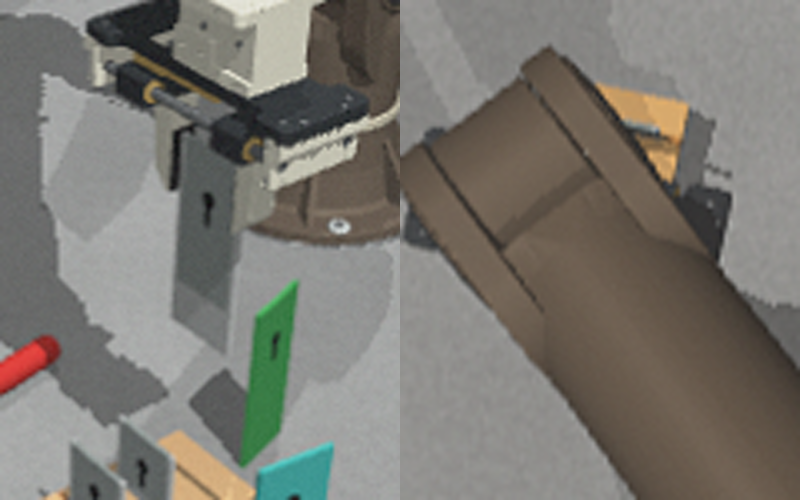

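The plate is held upright between the fingers by its side edges, with its bottom corners at crop (173,315) and (228,352). Both short plates are still in place. Next I carry it to the jig while checking the hang and the jig from the scene view.

drive_tool(targets=[[0,0,0.1,0,-0.4,0,0.6],[0,0,0.2,-0.1,-1.1,0,0.6],[0,0,0.3,-0.15,-1.9,0,0.6],[0,0,0.4,-0.2,-2.7,0,0.6],[0,0,0.5,-0.25,-3.5,0,0.6]])

```text
clock: 5.6
position: [0.4773, 0.0646, 0.2733]
ee_rot: [3.131, -0.252, -0.004]
force: [0.3, -0.2, -2.7]
width: 0.653
gripper_force: 30.0
```

drive_tool(targets=[[0,0,0.1,-0.05,-0.8,0,0.6],[0,0,0.2,-0.1,-1.6,0,0.6],[0,0,0.3,-0.15,-2.4,0,0.6],[0,0,0.35,-0.2,-3.2,0,0.6],[0,0,0.35,-0.2,-4.0,0,0.6]])

```text
clock: 6.1
position: [0.469, -0.0952, 0.2733]
ee_rot: [-3.135, 0.205, 0.004]
force: [1.3, -0.2, -2.9]
width: 0.653
gripper_force: 30.0
```

drive_tool(targets=[[0,0,0,-0.05,-0.8,0,0.6],[0,0,0,-0.1,-1.6,0,0.6],[0,0,0,-0.1,-2.4,0,0.6],[0,0,0,-0.1,-3.1,0,0.6],[0,0,0,-0.1,-3.68,0,0.6]])

```text
clock: 6.6
position: [0.4651, -0.2428, 0.273]
ee_rot: [-3.134, 0.207, 0.004]
force: [-0.3, 0.4, -1.9]
width: 0.648
gripper_force: 30.0
```

drive_tool(targets=[[0,0,0,0,0,0,0.6],[0,0,0,0,0,-0.3,0.6],[0,0,0,0,0,-0.7,0.6],[0,0,0,0,0,-0.9,0.6],[0,0,0,0,0,-0.9,0.6]])

```text
clock: 7.1
position: [0.4653, -0.2398, 0.2367]
ee_rot: [-3.133, 0.203, 0.005]
force: [0.8, 0.2, -2.8]
width: 0.648
gripper_force: 30.0
```

```bash
python3 pic.py c.png 150 80 110 137 335 165 110 137; python3 -c "
from h import *
o=arm.observe();print(o['ee_rot'],o['force'],o['gripper_force'],o['clock'])"
```

```text
[ 0.46636213 -0.24051082  0.2385628 ] [ 0.61431799  0.28459146 -0.3029293   1.77879786  0.09422025  1.09292718
 -1.42140516] 0.6488897753923548
[-3.13459833e+00  2.04051260e-01  8.10309111e-04] [-0.33906756  0.10571383 -2.1522127 ] 29.977603554725647 7.2
```

View pics/c.png

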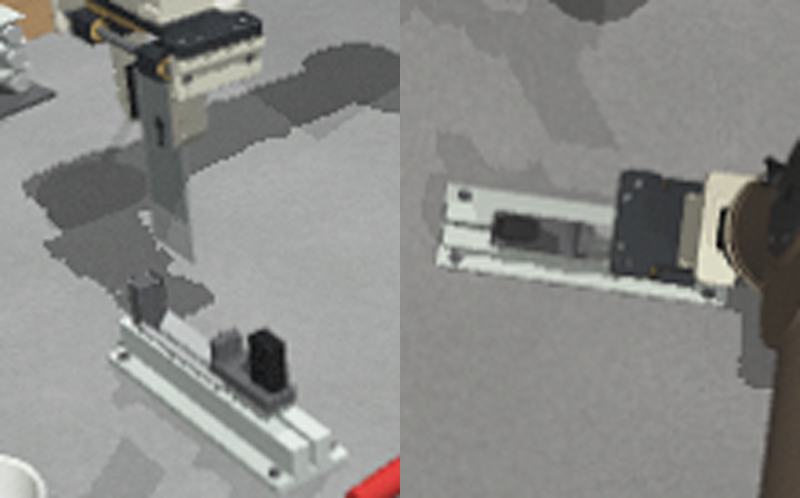

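The plate hangs over the slot, ahead of the fixed jaw, with its bottom corners at crop (152,230) and (193,262). Before lowering, I check the jig pose and the plate's hang by casting rays in the scene view.

```bash
python3 - <<'E'
from m import *
S,T=pickle.load(open("last.pkl","rb"))
c=np.array([.4739,-.187]);y=np.array([.1306,.9914]);x=np.array([.9914,-.1306])
J=lambda a,b,z:np.r_[c+a*x+b*y,z]
def loc(P): q=P[:,:2]-c; return np.c_[q@x,q@y]*1000
k=400/110
px=lambda l,x0,y0:[(a/k+x0-.5+.5/k,b/k+y0-.5+.5/k) for a,b in l]
print("scene base corners local",loc(plane(S,px([(108,355),(283,488),(345,452)],150,80),.008)))
print("scene handle top corners",loc(plane(S,px([(248,333),(272,328),(286,340),(262,346)],150,80),.107)))
print("scene plate bottom",loc(plane(S,px([(152,231),(193,262)],150,80),.2386-.1073)))
print("pred",(proj(S,[J(0,-.0855,.1313),J(0,-.0255,.1313)])-[150,80]+.5)*k)
print("top near corners",loc(plane(T,px([(447,183),(437,265)],335-110,165),.008)))
E
```

```text
scene base corners local [[  36.3569 -123.1824]
 [  33.2287  127.1751]
 [ -32.4281  122.1554]]
scene handle top corners [[ 8.5929 57.7788]
 [-9.7714 64.2023]
 [-7.752  85.0862]
 [11.236  79.7818]]
scene plate bottom [[ -1.4656 -89.0283]
 [  1.4431 -24.6885]]
pred [[153.3518 233.6692]
 [194.425  261.5103]]
top near corners [[ 35.9367 125.1215]
 [-34.5537 124.2352]]
```

The jig pose agrees with the scene view to about 1 mm, and the plate hangs vertical over the slot. I lower it.

drive_tool(targets=[[0,0,0,0,0,-0.4,0.6],[0,0,0,0,0,-0.9,0.6],[0,0,0,0,0,-1.4,0.6],[0,0,0,0,0,-1.8,0.6],[0,0,0,0,0,-2.0,0.6]])

```text
clock: 7.7
position: [0.4662, -0.2409, 0.1581]
ee_rot: [-3.135, 0.205, 0.001]
force: [0.2, -0.2, -2.5]
width: 0.654
gripper_force: 30.0
```

drive_tool(targets=[[0,0,0,0,0,-0.05,0.6],[0,0,0,0,0,-0.15,0.6],[0,0,0,0,0,-0.25,0.6],[0,0,0,0,0,-0.35,0.6],[0,0,0,0,0,-0.4,0.6]])

```text
clock: 8.2
position: [0.4664, -0.2412, 0.1426]
ee_rot: [3.135, -0.205, 0.0]
force: [-0.5, 0.5, -2.3]
width: 0.65
gripper_force: 30.0
```

drive_tool(targets=[[0,0,0,0,0,-0.1,0.6],[0,0,0,0,0,-0.2,0.6],[0,0,0,0,0,-0.3,0.6],[0,0,0,0,0,-0.35,0.6],[0,0,0,0,0,-0.35,0.6]])

```text
clock: 8.7
position: [0.4663, -0.2411, 0.1284]
ee_rot: [-3.135, 0.205, 0.001]
force: [-0.7, 0.3, -2.8]
width: 0.651
gripper_force: 30.0
```

drive_tool(targets=[[0,0,0,0,0,-0.1,0.6],[0,0,0,0,0,-0.2,0.6],[0,0,0,0,0,-0.27,0.6],[0,0,0,0,0,-0.3,0.6],[0,0,0,0,0,-0.3,0.6]])

```text
clock: 9.2
position: [0.4663, -0.2411, 0.1165]
ee_rot: [-3.135, 0.205, 0.0]
force: [0.3, 0.1, -3.1]
width: 0.647
gripper_force: 30.0
```

drive_tool(targets=[[0,0,0,0,0,-0.02,0.6],[0,0,0,0,0,-0.03,0.6],[0,0,0,0,0,-0.04,0.6],[0,0,0,0,0,-0.04,0.6]])

```text
clock: 9.6
position: [0.4664, -0.2412, 0.1153]
ee_rot: [3.135, -0.206, 0.0]
force: [-0.1, -0.6, -0.7]
width: 0.644
gripper_force: 30.0
```

Contact with the floor came at exactly the expected height. I release it.

drive_tool(targets=[[0,0,0,0,0,-0.01,0.6],[0,0,0,0,0,-0.01,0.68],[0,0,0,0,0,-0.01,0.8],[0,0,0,0,0,-0.01,0.95],[0,0,0,0,0,-0.01,1]])

```text
clock: 10.1
position: [0.4663, -0.2411, 0.1147]
ee_rot: [3.135, -0.205, -0.0]
force: [0.3, -0.2, -1.1]
width: 0.892
gripper_force: 0.0
```

drive_tool(targets=[[0,0,0,0,0,0,1],[0,0,0,0,0,0,1],[0,0,0,0,0,0.4,1],[0,0,0,0,0,0.9,1],[0,0,0,0,0,1.6,1]])

```text
clock: 10.6
position: [0.4655, -0.2408, 0.1785]
ee_rot: [-3.134, 0.205, 0.003]
force: [0.6, 0.2, -0.2]
width: 1.0
gripper_force: 0.0
```

drive_tool(targets=[[0,0,0,0,0,0.8,1],[0,0,0,0,0,1.6,1],[0,0,0,0,0,2.4,1],[0,0,0,0,0,2.9,1],[0,0,0,0,0,2.9,1]])

```text
clock: 11.1
position: [0.4678, -0.2416, 0.2978]
ee_rot: [3.133, -0.205, 0.008]
force: [-0.2, 0.2, -0.4]
width: 1.0
gripper_force: 0.0
```

```bash
python3 pic.py d.png 150 80 110 137 335 165 110 137; python3 -c "
from h import *
o=arm.observe();print(o['ee_rot'],o['force'],o['gripper_force'],o['clock'])"
```

```text
[ 0.4662265  -0.24114777  0.29459214] [ 0.61995183  0.24207917 -0.30431381  1.69186589  0.07679695  1.21904633
 -1.40424583] 1.0006790639322671
[ 3.13460163e+00 -2.05546180e-01  3.43456957e-04] [ 0.14756537  0.58739292 -0.60544762] 0.0 11.2
```

View pics/d.png

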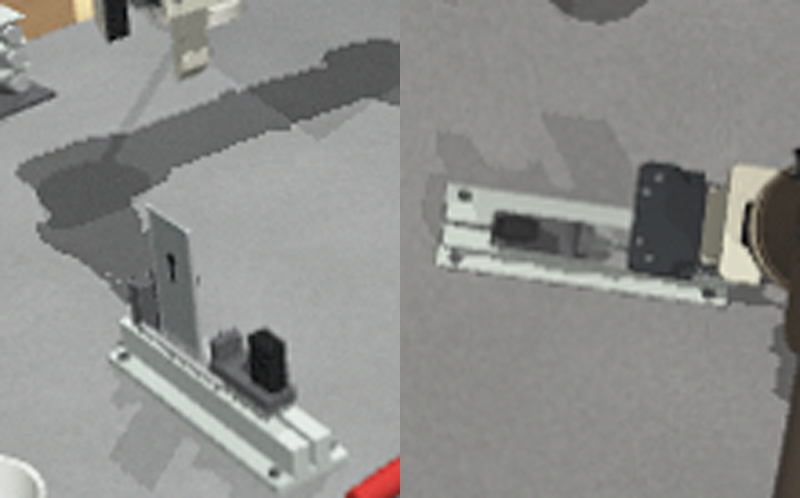

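The plate stands upright in the slot, released, with its top at crop (150,207)–(190,230), near the fixed jaw. The handle is at crop (268,360). Next I turn the tool 90° and go over the handle.

drive_tool(targets=[[0,0,1.6,0.1,0.6,0,1],[0,0,3.2,0.2,1.3,0,1],[0,0,4.8,0.3,2.0,0,1],[0,0,6.4,0.4,2.7,0,1],[0,0,8.0,0.44,3.19,0,1]])

```text
clock: 11.7
position: [0.4834, -0.1114, 0.2933]
ee_rot: [-3.011, -0.89, 0.003]
force: [-0.2, -0.6, 0.2]
width: 1.001
gripper_force: 0.0
```

drive_tool(targets=[[0,0,1.6,0,0,0,1],[0,0,3.2,0,0,0,1],[0,0,4.8,0,0,0,1],[0,0,6.4,0,0,0,1],[0,0,8.0,0,0,0,1]])

```text
clock: 12.2
position: [0.4831, -0.1135, 0.2932]
ee_rot: [-2.526, -1.864, 0.003]
force: [0.3, 0.3, 0.4]
width: 0.999
gripper_force: 0.0
```

drive_tool(targets=[[0,0,1,0,0,-0.6,1],[0,0,2,0,0,-1.5,1],[0,0,2,0,0,-2.4,1],[0,0,2,0,0,-3.2,1],[0,0,2,0,0,-3.8,1]])

```text
clock: 12.7
position: [0.4818, -0.1133, 0.1395]
ee_rot: [-2.359, -2.069, 0.003]
force: [-0.9, 0.7, 0.3]
width: 1.0
gripper_force: 0.0
```

drive_tool(targets=[[0,0,0,0,0,0,1],[0,0,0,0,0,0,1],[0,0,0,0,0,0,1]])

```text
clock: 13.0
position: [0.4846, -0.1135, 0.1437]
ee_rot: [2.361, 2.071, 0.002]
force: [0.1, -0.9, 0.7]
width: 0.999
gripper_force: 0.0
```

```bash
python3 pic.py e.png 150 80 110 137 335 165 110 137; python3 -c "
from h import *
o=arm.observe();print(o['ee_rot'],o['force'],o['gripper_force'],o['clock'])"
```

```text
[ 0.48470964 -0.11365779  0.14393463] [ 0.57378966  0.38656052 -0.57973026  1.94634227  0.27117065  0.88321162
 -0.27667276] 1.00298081860424
[2.36083237e+00 2.06999531e+00 1.89250765e-03] [ 0.3636059  -0.27370438 -0.29699816] 0.0 13.1
```

View pics/e.png

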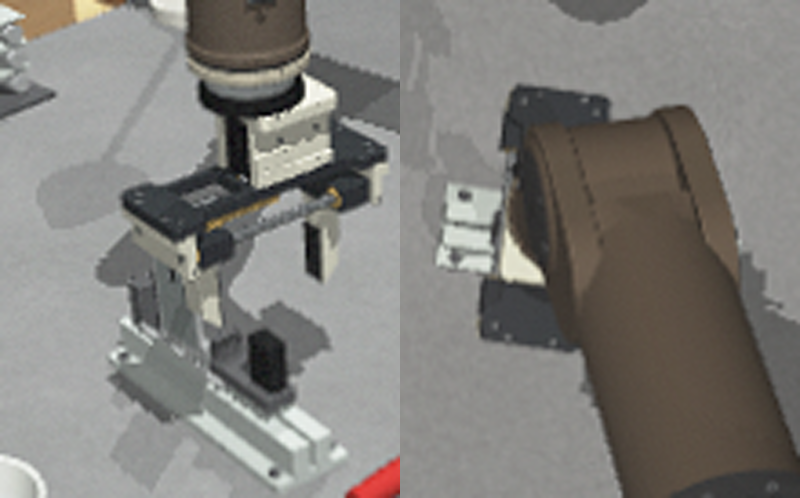

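The gripper is centred over the handle, with its fingers on either side along the jig's x (tips at crop (212,315) and (320,275), handle top at (265,338)). The plate is still upright. I go down and grip.

drive_tool(targets=[[0,0,0,-0.03,0,-0.3,1],[0,0,0,-0.03,0,-0.8,1],[0,0,0,-0.03,0,-1.3,1],[0,0,0,-0.03,0,-1.7,1],[0,0,0,-0.03,0,-1.7,1]])

```text
clock: 13.6
position: [0.4812, -0.1134, 0.0728]
ee_rot: [-2.36, -2.07, 0.003]
force: [-0.8, 0.3, 1.0]
width: 1.001
gripper_force: 0.0
```

drive_tool(targets=[[0,0,0,0,0,0,0.7],[0,0,0,0,0,0,0.4],[0,0,0,0,0,0,0.15],[0,0,0,0,0,0,0.15],[0,0,0,0,0,0,0.15]], force=20)

```text
clock: 14.1
position: [0.483, -0.1137, 0.0752]
ee_rot: [2.362, 2.071, 0.001]
force: [0.4, 0.2, -0.7]
width: 0.617
gripper_force: 0.0
```

drive_tool(targets=[[0,0,0,0,0,0,0.15],[0,0,0,0,0,0,0.15],[0,0,0,0,0,0,0.15]])

```text
clock: 14.4
position: [0.4827, -0.1136, 0.0748]
ee_rot: [2.362, 2.071, 0.0]
force: [-0.0, -0.6, 0.5]
width: 0.35
gripper_force: 0.0
```

drive_tool(targets=[[0,0,0,0,0,0,0.15],[0,0,0,0,0,0,0.15],[0,0,0,0,0,0,0.15],[0,0,0,0,0,0,0.15]])

```text
clock: 14.8
position: [0.4843, -0.1137, 0.0749]
ee_rot: [2.361, 2.07, 0.003]
force: [5.4, -0.7, -3.3]
width: 0.197
gripper_force: 20.0
```

drive_tool(targets=[[0,0,0,0.02,-0.1,0,0.15],[0,0,0,-0.01,-0.25,0,0.15],[0,0,0,-0.03,-0.4,0,0.15],[0,0,0,-0.05,-0.55,0,0.15],[0,0,0,-0.06,-0.65,0,0.15]])

```text
clock: 15.3
position: [0.4807, -0.1405, 0.0749]
ee_rot: [2.362, 2.07, 0.001]
force: [3.8, 1.0, 0.6]
width: 0.191
gripper_force: 20.0
```

drive_tool(targets=[[0,0,0,0,0,0,0.15],[0,0,0,0,0,0,0.15]])

```text
clock: 15.5
position: [0.4807, -0.1405, 0.0749]
ee_rot: [2.362, 2.069, 0.0]
force: [4.1, -3.2, 1.0]
width: 0.198
gripper_force: 20.0
```

drive_tool(targets=[[0,0,0,0.02,-0.06,0,0.15],[0,0,0,0.01,-0.12,0,0.15],[0,0,0,0,-0.18,0,0.15],[0,0,0,0,-0.23,0,0.15],[0,0,0,0,-0.23,0,0.15]])

```text
clock: 16.0
position: [0.4797, -0.1479, 0.0749]
ee_rot: [-2.36, -2.071, 0.001]
force: [-0.4, 2.3, 6.5]
width: 0.194
gripper_force: 20.0
```

drive_tool(targets=[[0,0,0,0,-0.03,0,0.15],[0,0,0,-0.01,-0.06,0,0.15],[0,0,0,-0.01,-0.08,0,0.15],[0,0,0,-0.01,-0.08,0,0.15]])

```text
clock: 16.4
position: [0.4793, -0.1508, 0.0749]
ee_rot: [-2.36, -2.072, 0.0]
force: [0.0, 4.1, 7.8]
width: 0.188
gripper_force: 20.0
```

drive_tool(targets=[[0,0,0,0,-0.03,0,0.15],[0,0,0,-0.01,-0.06,0,0.15],[0,0,0,-0.01,-0.08,0,0.15],[0,0,0,-0.01,-0.08,0,0.15]])

```text
clock: 16.8
position: [0.4789, -0.1539, 0.0749]
ee_rot: [-2.36, -2.072, 0.0]
force: [-1.0, 3.6, 7.5]
width: 0.195
gripper_force: 20.0
```

drive_tool(targets=[[0,0,0,0,-0.02,0,0.15],[0,0,0,0,-0.03,0,0.15],[0,0,0,-0.01,-0.04,0,0.15],[0,0,0,-0.01,-0.04,0,0.15]])

```text
clock: 17.2
position: [0.4788, -0.1545, 0.0749]
ee_rot: [-2.359, -2.072, -0.001]
force: [-0.1, 7.0, 7.3]
width: 0.197
gripper_force: 20.0
```

drive_tool(targets=[[0,0,0,0,-0.02,0,0.15],[0,0,0,0,-0.04,0,0.15],[0,0,0,0,-0.04,0,0.15]])

```text
clock: 17.5
position: [0.4788, -0.1545, 0.0749]
ee_rot: [-2.356, -2.073, -0.003]
force: [-0.3, 12.4, 7.2]
width: 0.197
gripper_force: 20.0
```

That is a firm stop: the plate is against the fixed jaw. I relieve the push, release and retreat upward.

drive_tool(targets=[[0,0,0,0,0.03,0,0.15],[0,0,0,0,0.05,0,0.15],[0,0,0,0,0.05,0,0.3],[0,0,0,0,0.05,0,0.6],[0,0,0,0,0.05,0,1]])

```text
clock: 18.0
position: [0.4783, -0.1566, 0.0744]
ee_rot: [-2.362, -2.071, 0.002]
force: [-0.3, -1.2, 0.1]
width: 0.405
gripper_force: 0.0
```

drive_tool(targets=[[0,0,0,0,0,0,1],[0,0,0,0,0,0,1],[0,0,0,0,0,0,1],[0,0,0,0,0,0,1],[0,0,0,0,0,0,1]])

```text
clock: 18.5
position: [0.4791, -0.1564, 0.0748]
ee_rot: [2.362, 2.071, 0.0]
force: [-0.5, 0.2, 0.1]
width: 0.841
gripper_force: 0.0
```

drive_tool(targets=[[0,0,0,0,0,0.5,1],[0,0,0,0,0,1.2,1],[0,0,0,0,0,2,1],[0,0,0,0,0,3,1],[0,0,0,0,0,4,1]])

```text
clock: 19.0
position: [0.4787, -0.1561, 0.2361]
ee_rot: [-2.361, -2.071, 0.0]
force: [0.1, -0.0, -1.1]
width: 0.999
gripper_force: 0.0
```

drive_tool(targets=[[0,0,0,-0.4,0.8,0.5,1],[0,0,0,-0.8,1.6,1,1],[0,0,0,-1,2.6,1,1],[0,0,0,-1,3.6,1,1],[0,0,0,-1,4.5,1,1]])

```text
clock: 19.5
position: [0.4386, 0.0253, 0.2752]
ee_rot: [2.361, 2.07, 0.001]
force: [0.6, -0.5, -0.6]
width: 1.001
gripper_force: 0.0
```

```bash
python3 pic.py f.png 150 80 110 137 335 165 110 137; python3 -c "
from h import *
o=arm.observe();print(o['ee_rot'],o['force'],o['gripper_force'],o['clock'])"
```

```text
[0.43869051 0.02879444 0.27542452] [ 0.48700825  0.16090407 -0.75264839  1.8767477   0.11931655  1.14774775
 -0.4317845 ] 0.9978518782845821
[-2.35441406 -2.07990729 -0.00328628] [ 0.70172016 -0.76797711  0.82829447] 0.0 19.6
```

View pics/f.png

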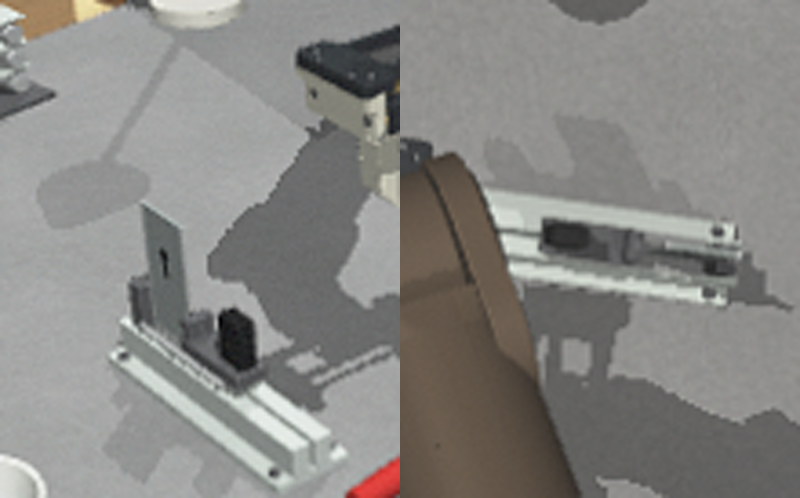

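The plate is upright with its edge against the fixed jaw and the movable jaw touching its other edge. The plate's top corners are at crop (141,204) and (183,229), and the handle is at (238,315). I do a quick numeric check and then hand in.

```bash
python3 - <<'E'
from m import *
S,T=pickle.load(open("last.pkl","rb"))
c=np.array([.4739,-.187]);y=np.array([.1306,.9914]);x=np.array([.9914,-.1306])
def loc(P): q=P[:,:2]-c; return np.c_[q@x,q@y]*1000
k=400/110
px=lambda l,x0,y0:[(a/k+x0-.5+.5/k,b/k+y0-.5+.5/k) for a,b in l]
print("handle",loc(plane(S,px([(218,314),(241,308),(256,321),(232,327)],150,80),.107)).mean(0),loc(plane(T,px([(568-400,235)],335,165),.107)))
print("plate top",loc(plane(S,px([(141,204),(183,229)],150,80),.158)),loc(plane(T,px([(265,244),(341,252)],335,165),.158)))
E
```

```text
handle [ 2.0864 33.6003] [[ 0.1722 33.4941]]
plate top [[  4.9279 -90.8363]
 [  2.3538 -33.4801]] [[  0.6129 -33.9992]
 [  2.7896 -94.0891]]
```

```bash
python3 -c "
from cell import arm
print(arm.observe()['clock'],arm.sign_off())"
```

```text
the job is handed in; nothing more can be done
19.6 None
```

I handed the job in at 19.6 s; no verdict came back. The tall plate stands upright at the bottom of the jig slot, with the fixed jaw on one edge and the movable jaw pushed firmly against the other, and the gripper is clear.

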